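Load the button jig and hold it out over the riser for clamping

TASK

The big wooden coat button on the paddle-shaped clamping board still lacks two layers: lay the spacer ring and then the top disc flat between the four pins, on the button body that is already there. Then slide the board outward over the far edge of the low wooden riser until the dark line across its tail lies right along that edge, so that the whole head is clear for the clamps, and finish while still holding the tail, so that the board stays flat on the riser and does not tip. Leave the clamp, the glue gun, the scissors and the tape roll where they are.

Things in the scene. Friction and masses are not known exactly. Their poses are not given: they have to be found in the camera images.
- riser: Low wooden bench riser, fixed to the table: a top 300 (x) by 260 (y) by 18 mm on two side cheeks, top face 90 mm above the table. Origin on the table below the middle of its far top edge; its x axis points outward (away from the robot), so the top reaches from x = -300 mm to 0 and y = -130 to 130 mm.
- riser_edge (a point): Middle of the riser's far top edge, on the top face; same axes as the riser. The edge runs along y.
- board: Loose paddle-shaped clamping board of 18 mm plywood (about 0.27 kg) lying on the riser, head outward. x from tail to head, z up, origin on the underside below the dark line. Head 120 by 120 mm (x 20 to 140), tail 44 mm wide (x -130 to 20), both centred on y = 0. It balances 38 to 50 mm headward of the line, so it tips outward if let go with the line at the edge.
- board_line (a point): Middle of the dark line, 4 mm wide, that is drawn straight across the tail (along the board's y), 20 mm behind the head, on the board's top face, 18 mm above its underside.
- board_pocket (a point): Middle between the four pins, on the board's top face (80, 0, 18 mm in the board's frame); same axes as the board. The upright round pins, 12 mm thick and 28 mm high, stand at +/- 26.5 mm in x and +/- 26.5 mm in y from here; the 41 mm gaps between neighbouring pins, on the x and y sides, are for the fingers.
- board_tail (a point): A good place to grip the tail across its 44 mm width: on the middle of its top face, 85 mm behind the line and 45 mm from the tail's end; same axes as the board.
- button_body: Bottom layer of the button, a plain wooden disc 60 mm across and 14 mm thick, loose, already lying between the pins (about 1.5 mm play to each pin). Origin at the centre of its underside.
- spacer_ring: Middle layer, a flat wooden ring 60 mm across with a 34 mm hole, 8 mm thick, lying on the table to one side of the riser. Origin at the centre of its underside. Seated, its underside is 14 mm above the board's top face.
- top_disc: Top layer, a wooden disc 60 mm across and 12 mm thick with four small dark thread holes on its upper face, lying on the table to the other side of the riser. Origin at the centre of its underside. Seated, its underside is 22 mm above the board's top face; it then stands 6 mm above the pins.
- g_clamp: Bystander: steel G-clamp lying flat, about 200 by 105 mm, 20 mm high. Origin on the table, near its middle.
- glue_gun: Bystander: white hot-glue gun lying on its side, about 190 by 125 mm, 38 mm high. Origin on the table, under its barrel.
- scissors: Bystander: scissors lying flat, about 185 by 70 mm, 12 mm high. Origin on the table, under the pivot.
- tape_roll: Bystander: roll of tape lying flat, 90 mm across, 24 mm high. Origin at the centre of its underside.
There are look-alikes about, which are no part of the job. Leave any orange or yellow look-alike of the button_body alone.

How it is judged (in metres and radians):
On the way, in this order (a step that is already met when the one before it is completed fails the run):
1. the spacer ring lies flat between the pins on the button body (horizontal distance between spacer_ring and board_pocket below 0.004 m and z of spacer_ring in the frame of board_pocket between 0.011 and 0.017 m and angle between spacer_ring's own z axis and vertical below 0.06 rad), for 0.2 s.
2. the top disc lies flat between the pins on the spacer ring (horizontal distance between top_disc and board_pocket below 0.004 m and z of top_disc in the frame of board_pocket between 0.019 and 0.025 m and angle between top_disc's own z axis and vertical below 0.06 rad), for 0.2 s.
At the end, for the whole second after the job is handed in: For a last second the fingers hold the board (over 1 N), flat and still on the riser (4 mm, 0.05 rad, over 0.2 N), its line within 6 mm of the far edge and parallel within 0.09 rad; body, ring, top disc stacked flat between the pins (4 mm sideways, 3 mm in height) (all of step 1 and all of step 2 and horizontal distance between button_body and board_pocket below 0.004 m and z of button_body in the frame of board_pocket between -0.003 and 0.003 m and angle between button_body's own z axis and vertical below 0.06 rad and x of board_line in the frame of riser_edge between -0.006 and 0.006 m and angle between the x axis of board and the x axis of riser, either way round below 0.09 rad and z of board in the frame of riser_edge between -0.004 and 0.004 m and angle between board's own z axis and vertical below 0.05 rad and linear speed of board below 0.02 m/s and contact force between the fingers and board above 1 N and contact force between riser and board above 0.2 N); the arm keeps its last pose, push and grip.
It fails at once if the board tips (angle between board's own z axis and vertical above 0.2 rad).
It fails at once if the g clamp is pushed away (distance of g_clamp from where it was at the start of the episode above 0.02 m).
It fails at once if the glue gun is pushed away (distance of glue_gun from where it was at the start of the episode above 0.02 m).
It fails at once if the scissors is pushed away (distance of scissors from where it was at the start of the episode above 0.02 m).
It fails at once if the tape roll is pushed away (distance of tape_roll from where it was at the start of the episode above 0.02 m).
It also fails if it takes over 64 s, if anything falls off the work surface, if the arm or the gripper's body presses on something with over 40 N, if the wrist force passes 120 N, or if a joint passes its speed limit or range.

ROBOT

A 6-joint arm with a two-finger parallel gripper is mounted at the origin on the work surface. World frame = base frame: x ahead of the robot, y to its left, z up, the work surface at z = 0. Lengths are in mm, angles in rad, forces in N, time in s.
With the tool pointing down it reaches from about 300 to 775 mm from the base axis. Payload 14.6 kg.
Tool frame: the origin (TCP) lies midway between the tips of the shut fingers; the grasp point (between the pads) lies grasp_offset behind it (grasp_offset is the distance from the TCP to the grasp point, in mm); z points along the fingers, y is the line along which they close (so a half turn about z gives the same grasp; the last joint's range is limited). The gripper opens to 94 mm and grips with 3 to 60 N. Pads are 16 mm wide; open, the fingers measure 119 mm over their backs; the gripper's body (75 mm by 177 mm) begins 78 mm behind the grasp point.
Start: joints at [-1.289, 0.3, 1.521, -0, 1.321, -0.067], TCP at [187.966, -516.873, 205.446] pointing down, gripper open.
Joint ranges: [-3.03, 3.03], [-0.79, 2.21], [0.23, 2.52], [-1.04, 4.18], [0, 3.07], [-2.55, 2.55]. Speed limits (rad/s): [2.22, 2.22, 2.57, 3.14, 3.14, 3.14].

INTERFACE

Orientations are given as [roll, pitch, yaw] about the fixed x, y, z axes, in that order (R = Rz(yaw) Ry(pitch) Rx(roll)).
In Python, from cell import * gives the robot as it stands. The module is installed in compiled form; this text tells all that it offers.
- The arm moves only by the shell command python3 -m jog 'ROWS' [FORCE]. ROWS is JSON, a list of rows, each a list of 3 entries, a list of its own where there are three numbers: the finger opening in mm, from 0 to 94, then the shift along the tool's x, y, z in units of 50 mm (1.0 is 50 mm), then the turn about the tool's z in units of 180 degrees (1.0 is 180 degrees). In form: [[fingers, [dx, dy, dz], twist], ...]. A call has 1 to 20 rows; each row shifts and turns the commanded pose from where the row before left it, along the tool's axes as they then stand; what a row does not reach is not made up. A row lasts 1/10 s, in which the tool goes at most 50 mm and 8.59 degrees, less where a joint would pass 70% of its speed; a pose out of reach is approached as far as the arm can. A call with a number of a shift or a turn outside -1 to 1 is refused whole. A call with a gripper value outside its range is refused whole. The fingers move at their own pace and stop on an object; FORCE is the grip in N (left out, the last holds). Time passes only in rows, so rows that do not move let the fingers close. It gives the time, the measured TCP pose, the force, the opening and the grip force at its end, in the units of the state.
- read_state(): the state, without advancing time (a new reading comes with each control period).
- camera(name): name is "side" or "top" or "wrist"; returns the picture (480x640x3 uint8, red, green, blue); there is no depth.
- calibration(name): a dict with "mtx" (3x3 intrinsics, pixels), "cam_to_world" (4x4, takes a point from camera to world coordinates); the wrist camera has in their place "hand_eye" (4x4, takes a point from camera to tool coordinates, whose origin is the TCP and whose axes are the flange's). Camera axes: x right, y down, z forward; pixel columns grow to the right and rows downward; lengths in mm; the calibration is good to about 2 mm. A picture is of the moment at which its call begins: read the wrist's pose just before it. calibration takes no time and is no camera call.
- sign_off(): hands the job in; it is judged then, once.
Trained networks look in the newest picture that a camera, given by its name, has taken for a name from the list of things; names that differ only in an ending like _2 or _b are one class to them, and where a whole thing is asked for, a point or a joint stands for the part that bears it (a point fixed in the world has none). Each returns a list of dicts, best first, with "conf" (0 to 1); they miss things now and then, are a little off and sometimes report something else, mostly with a low value. They report only what shows in the picture. A call takes as long as a camera call. They do not tell look-alikes from the thing itself.
- regions_of(camera, query): "pixels" (480x640 bool, what is visible of it) and "rect" ([centre column, centre row, width, height] in pixels, round what is visible of it).
The state is a dict: "clock": time; "joints": joint angles; "qd": joint speeds; "effort": joint torques, N m; "eef_pos": TCP position; "eef_rot": TCP orientation; "wrist_force": force on the tool from outside, world axes, zero at the start; "moment": the same for the moment, N m; "finger_gap": finger opening in mm; "finger_force": force on a finger pad.
Only numpy, scipy, OpenCV 4.12 (cv2) and the standard library are available. Lean on these libraries where they do the work, as an engineer would, in place of code of your own. Each camera call takes 0.05 s, during which the arm holds its last target. There are 200 camera calls.

## Working session

There is one attempt and no reset: what is moved stays moved. The work goes in short steps, Python scripts to look and compute and a shell command to move; the robot and the scene stay as the last step left them, time stands still between calls to the robot, and variables do not carry over. Pictures are saved under pics/ and viewed, at most 13 in all, crops included, and the job is handed in when it is done.

```bash
mkdir -p pics
cat > h.py <<'E'
from cell import *
import numpy as np, cv2
from scipy.spatial.transform import Rotation as R
def snap(n,f=None):
    im=camera(n)
    if f: cv2.imwrite('pics/'+f,im[:,:,::-1])
    return im
def pose():
    s=read_state(); T=np.eye(4); T[:3,:3]=R.from_euler('xyz',s['eef_rot']).as_matrix(); T[:3,3]=s['eef_pos']; return T
def c2w(n,T=None):
    c=calibration(n)
    return (c['mtx'],c['cam_to_world']) if n!='wrist' else (c['mtx'],T@np.array(c['hand_eye']))
def px2w(n,u,v,z,T=None):
    K,C=c2w(n,T); K=np.array(K);C=np.array(C)
    d=C[:3,:3]@np.linalg.solve(K,[u,v,1.]); o=C[:3,3]
    return o+d*(z-o[2])/d[2]
def w2px(n,p,T=None):
    K,C=c2w(n,T); q=np.linalg.inv(np.array(C))@np.append(p,1.); q=np.array(K)@q[:3]; return q[:2]/q[2]
E
python3 - <<'E'
from h import *
snap('top','top0.png');
for q in ['spacer_ring','top_disc','button_body','board','riser']:
    for r in regions_of('top',q)[:3]: print(q,round(r['conf'],2),np.round(r['rect'],1))
snap('side','side0.png')
s=read_state();print(s)
for n in('top','side'):print(np.round(calibration(n)['cam_to_world'],3),np.round(calibration(n)['mtx'],1))
print(calibration('wrist'))
import cell; print(grasp_offset)
E
```

```text
spacer_ring 0.84 [426.8 286.9  19.6  21.8]
top_disc 0.76 [173.7 272.1  25.7  28.5]
top_disc 0.49 [296.6 239.7  48.9 115.6]
button_body 0.9 [296.6 210.9  26.8  26.9]
button_body 0.86 [320.  151.8  21.8  23.2]
button_body 0.86 [365.1 178.1  21.   22.9]
board 0.77 [294.9 240.9  53.9 115.7]
riser 0.84 [302.1 253.9 112.8 126.5]
riser 0.51 [295.8 239.8  51.5 116.3]
{'clock': 0.35, 'joints': array([-1.28858434e+00,  3.00060327e-01,  1.52113525e+00, -3.28146983e-06,
        1.32071852e+00, -6.65580939e-02]), 'qd': array([ 9.39479025e-05, -2.28873234e-03, -4.26755020e-04,  5.25110359e-04,
       -1.07380309e-04, -1.59723857e-03]), 'effort': array([-5.27716329e-04, -5.31155133e+01, -3.52534640e+01,  7.08071957e-02,
        2.22062494e-02, -4.50327980e-05]), 'eef_pos': array([ 187.95559047, -516.80854664,  205.30033928]), 'eef_rot': array([-3.14127171e+00, -1.82070817e-05,  3.48770891e-01]), 'wrist_force': array([ 0.16934073, -0.26292233,  0.08480558]), 'moment': array([-0.05327649,  0.02488196,  0.00546499]), 'finger_force': 0.0, 'finger_gap': 94.03002426026954}
[[-1.600000e-02 -9.990000e-01  
[... 392 characters left out ...]
.000000e-03 -7.660000e-01 -6.430000e-01  1.074498e+03]
 [ 0.000000e+00  0.000000e+00  0.000000e+00  1.000000e+00]] [[577.6   0.  324.6]
 [  0.  577.6 236.5]
 [  0.    0.    1. ]]
{'mtx': array([[351.21795207,   0.        , 319.99420043],
       [  0.        , 351.21795207, 240.04624584],
       [  0.        ,   0.        ,   1.        ]]), 'hand_eye': array([[-1.00133614e-04, -9.58943319e-01, -2.83597780e-01,
         8.26777779e+01],
       [ 9.99999980e-01, -4.70766981e-05, -1.93900415e-04,
        -6.08621173e-01],
       [ 1.72588660e-04, -2.83597793e-01,  9.58943305e-01,
        -1.78218191e+02],
       [ 0.00000000e+00,  0.00000000e+00,  0.00000000e+00,
         1.00000000e+00]])}
18.8
```

View pics/top0.png

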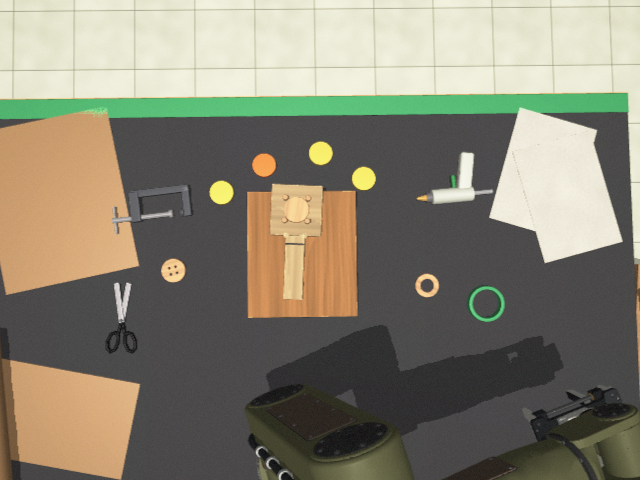

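View pics/side0.png

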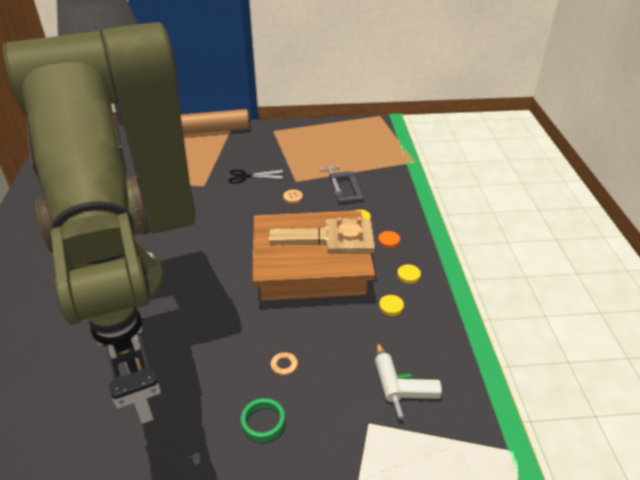

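The top view shows the ring at (427,286), the disc at (173,271), the board head centred near (296,210) with its line at about (294,242), and the riser's far edge at row ~191. In the side view the arm is clear of all of these.

Run:
```python
from h import *
for n,u,v,z in [('ring',426.8,286.4,8),('disc',173.4,271.3,12),('pocket',296.6,210.9,122),('line',294.7,242,108),('tailend',293,298.5,108),('edgeL',248,191.5,90),('edgeR',356,191.5,90),('nearL',248,317.5,90),('nearR',357,316.5,90)]:
    print(n,np.round(px2w('top',u,v,z),1))
```

```text
ring [ 433.  -308.6    8. ]
disc [481.6 331.9  12. ]
pocket [618.4  18.1 122. ]
line [546.5  23.8 108. ]
tailend [414.1  29.7 108. ]
edgeL [670.  134.1  90. ]
edgeR [ 666.5 -124.8   90. ]
nearL [369.9 137.2  90. ]
nearR [ 367.8 -121.4   90. ]
```

```bash
python3 -m jog '[[94,[0.6,-0.22,0],0],[94,[0.6,-0.22,0],0],[94,[0.6,-0.22,0],0],[94,[0.6,-0.22,0],0],[94,[0.6,-0.22,0],0],[94,[0.6,-0.22,0],0],[94,[0.6,-0.22,0],0],[94,[0.6,-0.22,0],0],[94,[0.6,-0.22,0],0],[94,[0.6,-0.22,0],0],[94,[0,0,0.4],0.042],[94,[0,0,0.4],0.042],[94,[0,0,0.4],0.043],[94,[0,0,0],0],[94,[0,0,0],0]]' 20
python3 - <<'E'
from h import *
T=pose();snap('wrist','w1.png')
for r in regions_of('wrist','spacer_ring')[:2]:
    m=r['pixels'].astype('uint8');c,_=cv2.findContours(m,0,2);c=max(c,key=cv2.contourArea)
    p=np.array([px2w('wrist',u,v,8 ,T)[:2] for u,v in c[:,0]],np.float32)
    print(r['conf'],cv2.minEnclosingCircle(p),px2w('wrist',*r['rect'][:2],8,T))
print(T[:3,3],read_state()['eef_rot'])
E
```

```text
clock: 1.85
eef_pos: [432.4, -311.1, 146.0]
eef_rot: [3.142, -0.0, -0.046]
wrist_force: [0.1, 0.6, 0.7]
finger_gap: 94.2
finger_force: 0.0
0.58 ((436.3688049316406, -307.97686767578125), 30.079696655273438) [ 435.07052949 -307.98729922    8.        ]
[ 432.40841348 -311.07218496  145.99148405] [ 3.14057137e+00 -1.32344583e-03 -4.71488002e-02]
```

View pics/w1.png

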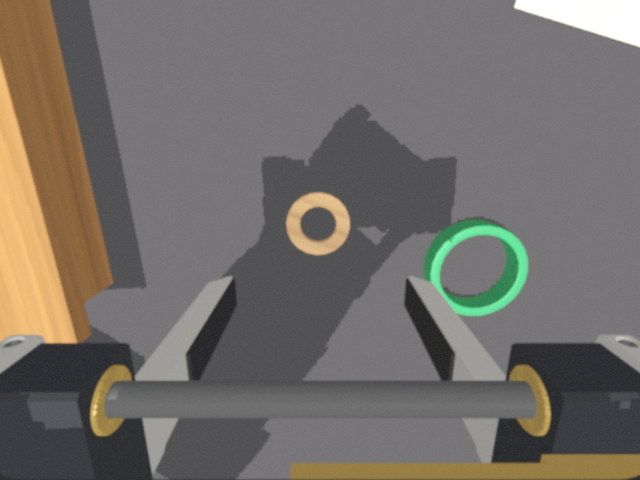

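The wrist view shows the ring centred at (318,223) and the tape roll well to the right at (475,267). I'll shift 3 mm and go down.

```bash
python3 -m jog '[[94,[0.06,-0.06,0.3],0],[94,[0,0,0.5],0],[94,[0,0,0.6],0],[94,[0,0,0.6],0],[94,[0,0,0.5],0],[94,[0,0,0.25],0],[94,[0,0,0.09],0],[94,[0,0,0],0],[94,[0,0,0],0],[50,[0,0,0],0],[50,[0,0,0],0],[50,[0,0,0],0],[50,[0,0,0],0],[50,[0,0,0],0],[50,[0,0,0],0],[50,[0,0,0],0],[50,[0,0,0],0]]' 20
```

```text
clock: 3.65
eef_pos: [435.5, -308.2, 3.5]
eef_rot: [3.142, -0.0, -0.05]
wrist_force: [0.5, 0.7, 2.6]
finger_gap: 58.4
finger_force: 19.9
```

```bash
python3 -m jog '[[50,[0,0,-0.3],0],[50,[0,0,-0.6],0],[50,[0,0,-0.7],0],[50,[0,0,-0.7],0],[50,[0,0,-0.7],0],[50,[0,0,-0.7],0],[50,[0.2,-0.5,-0.6],0],[50,[0.2,-0.7,0],0],[50,[0.2,-0.7,0],0],[50,[0.2,-0.7,0],0],[50,[0.2,-0.7,0],0],[50,[0.2,-0.7,0],0],[50,[0.2,-0.7,0],0],[50,[0.2,-0.7,0],0],[50,[0.2,-0.7,0],0],[50,[0.2,-0.54,0],0],[50,[0.17,0,0],0],[50,[0,0,0],0],[50,[0,0,0],0]]'
python3 - <<'E'
from h import *
T=pose();snap('wrist','w2.png');print(T[:3,3],read_state()['eef_rot'])
for q in ['button_body','board','spacer_ring']:
  for r in regions_of('wrist',q)[:2]: print(q,r['conf'],r['rect'])
E
```

```text
clock: 5.55
eef_pos: [560.2, 17.2, 218.2]
eef_rot: [3.141, 0.001, -0.051]
wrist_force: [0.1, 0.1, 0.3]
finger_gap: 58.0
finger_force: 19.9
[560.22004488  17.16544287 218.16000207] [ 3.14149457e+00  3.47327032e-04 -5.13052518e-02]
button_body 0.93 [312.9, 163.3, 77.7, 77.1]
button_body 0.84 [128.1, 107.5, 62.2, 64.6]
board 0.93 [315.8, 230.8, 160.7, 298.6]
spacer_ring 0.96 [319.9, 291.0, 109.1, 96.8]
spacer_ring 0.46 [62.8, 286.5, 55.8, 47.8]
```

View pics/w2.png

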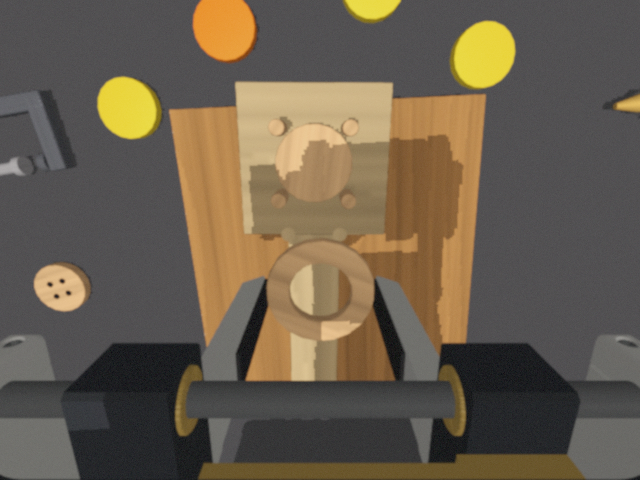

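The wrist view shows the pins at about (277,127), (351,127), (279,200) and (348,200), with the body at (313,163). The held ring is at (320,291), gripped fairly squarely.

Run:
```python
from h import *
T=pose()
P=np.array([px2w('wrist',u,v,136,T) for u,v in [(277,127),(351,127),(279,200),(348.5,200.5)]]);print(np.round(P,1),P.mean(0))
H=np.array([px2w('wrist',u,v,108,T) for u,v in [(236,83),(392,83),(245,235),(385,235)]]);print(np.round(H,1),H.mean(0))
print('body',px2w('wrist',312.9,163.3,122,T))
snap('wrist')
def fit(q,z):
    r=regions_of('wrist',q)[0];m=r['pixels'].astype('uint8');c,_=cv2.findContours(m,0,2);c=max(c,key=cv2.contourArea)
    p=np.array([px2w('wrist',u,v,z,T)[:2] for u,v in c[:,0]],np.float32);print(q,cv2.fitEllipse(p),cv2.minEnclosingCircle(p))
fit('button_body',122);fit('spacer_ring',T[2,3]+4.5)
for u,v in [(172,110),(484,95)]:print('edge',px2w('wrist',u,v,90,T))
```

```text
[[650.4  43.6 136. ]
 [647.7  -8.7 136. ]
 [598.4  46.6 136. ]
 [595.3  -5.4 136. ]] [622.94478507  19.01696975 136.        ]
[[684.4  75.1 108. ]
 [678.4 -42.9 108. ]
 [565.1  81.6 108. ]
 [558.9 -37.7 108. ]] [621.70383087  19.02587089 108.        ]
body [622.96898267  19.99794068 122.        ]
button_body ((622.4967651367188, 19.95638656616211), (58.41862869262695, 58.84166717529297), 135.81887817382812) ((622.5338134765625, 19.93621826171875), 29.917387008666992)
spacer_ring ((562.2971801757812, 17.6960506439209), (57.47715759277344, 59.2420654296875), 92.75823974609375) ((562.4048461914062, 17.851787567138672), 29.949495315551758)
edge [669.41728124 133.83053398  90.        ]
edge [ 667.77717781 -121.06341026   90.        ]
```

```bash
python3 -m jog '[[50,[0.3,-0.02,0.2],0],[50,[0.4,-0.03,0.35],0],[50,[0.4,-0.03,0.4],0],[50,[0.11,-0.01,0.3],0.001],[50,[0,0,0.11],0],[50,[0,0,0],0],[50,[0,0,0],0]]'
python3 - <<'E'
from h import *
T=pose();snap('wrist','w3.png');print(T[:3,3],read_state()['eef_rot'])
E
```

```text
clock: 6.6
eef_pos: [620.9, 19.5, 151.6]
eef_rot: [-3.142, -0.001, -0.053]
wrist_force: [-0.1, 0.0, 0.4]
finger_gap: 58.2
finger_force: 19.9
[620.93398564  19.47485946 151.56236874] [-3.14152683e+00 -1.69777043e-03 -5.33478411e-02]
```

View pics/w3.png

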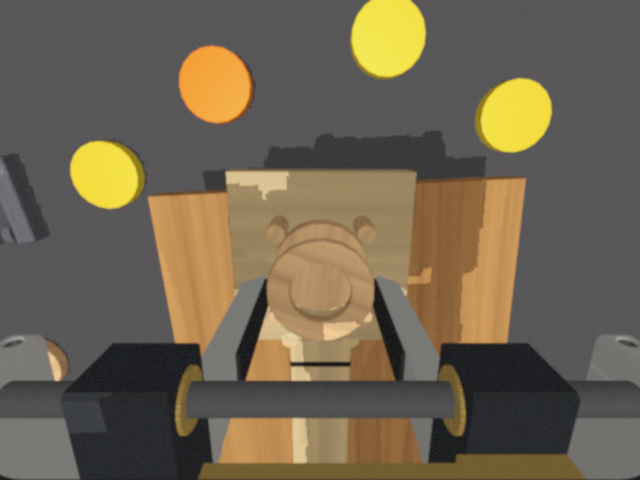

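The far pins show at about (277,230) and (365,230), symmetric about the ring at column 320.5. I'll compute the remaining offset from these.

Run:
```python
from h import *
T=pose()
im=snap('wrist'); r=regions_of('wrist','spacer_ring')[0]
m=r['pixels'].astype('uint8');c,_=cv2.findContours(m,0,2);c=max(c,key=cv2.contourArea)
z=T[2,3]+4.5
p=np.array([px2w('wrist',u,v,z,T)[:2] for u,v in c[:,0]],np.float32);print(cv2.minEnclosingCircle(p))
c=cv2.resize(im[205:345,245:395,::-1],None,fx=4,fy=4,interpolation=2);cv2.imwrite('pics/w3c.png',c)
```

```text
((623.0484008789062, 19.95780372619629), 30.45962142944336)
```

View pics/w3c.png

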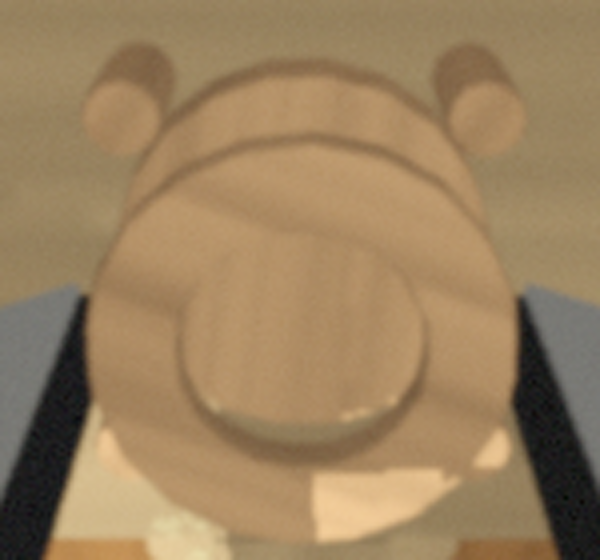

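The crop shows the pin tops at crop (122,117) and (487,117), which is image (275.5,234) and (366.8,234).

Run:
```python
from h import *
T=pose()
P=np.array([px2w('wrist',u,v,136,T) for u,v in [(275.5,234.2),(366.8,234.2)]])
y=-.055; M=P.mean(0)[:2]-26.5*np.array([np.cos(y),np.sin(y)])
print(P,M,np.linalg.norm(P[0]-P[1])); d=M-np.array([623.05,19.6]);a=R.from_matrix(T[:3,:3]).as_euler('xyz')[2]
print('ring->pocket',d,'tool',d@[np.cos(a),np.sin(a)]/50,d@[np.sin(a),-np.cos(a)]/50)
```

```text
[[651.15676186  43.92294333 136.        ]
 [648.36724745  -8.30911199 136.        ]] [623.3020758   19.26368096] 52.30649093643824
ring->pocket [ 0.2520758  -0.33631904] tool 0.005392507889606566 0.006448406170076987
```

```bash
python3 -m jog '[[50,[0.005,0.006,0.2],0],[50,[0,0,0.2],0],[50,[0,0,0.07],0],[50,[0,0,0.03],0],[50,[0,0,0.01],0],[50,[0,0,0],0],[50,[0,0,0],0]]'
```

```text
clock: 7.45
eef_pos: [621.4, 19.2, 125.0]
eef_rot: [-3.142, -0.0, -0.053]
wrist_force: [-0.1, 0.3, 0.3]
finger_gap: 58.3
finger_force: 19.9
```

```bash
python3 -m jog '[[76,[0,0,0],0],[76,[0,0,0],0],[76,[0,0,0],0],[76,[0,0,0],0],[76,[0,0,-0.2],0],[76,[0,0,-0.5],0],[94,[0,0,-0.6],0],[94,[-0.3,0,-0.6],0],[94,[-0.4,0,0],0],[94,[-0.4,0,0],0],[94,[-0.1,0,0],0],[94,[0,0,0],0],[94,[0,0,0],0]]'
python3 - <<'E'
from h import *
T=pose();im=snap('wrist');print(T[:3,3])
for q in['spacer_ring','button_body']:
  for r in regions_of('wrist',q)[:2]:
    m=r['pixels'].astype('uint8');c,_=cv2.findContours(m,0,2);c=max(c,key=cv2.contourArea)
    p=np.array([px2w('wrist',u,v,130,T)[:2] for u,v in c[:,0]],np.float32);print(q,r['conf'],cv2.minEnclosingCircle(p))
cv2.imwrite('pics/w4.png',cv2.resize(im[60:300,180:450,::-1],None,fx=2.2,fy=2.2,interpolation=2))
E
```

```text
clock: 8.75
eef_pos: [562.1, 22.3, 220.2]
eef_rot: [-3.142, -0.0, -0.053]
wrist_force: [0.5, -0.2, 0.1]
finger_gap: 94.1
finger_force: 0.0
[562.07163216  22.30072769 220.19797738]
spacer_ring 0.93 ((621.867919921875, 19.876266479492188), 30.118850708007812)
button_body 0.92 ((668.8458251953125, 150.42884826660156), 21.912118911743164)
button_body 0.85 ((716.4454956054688, 75.26116180419922), 21.998727798461914)
```

View pics/w4.png

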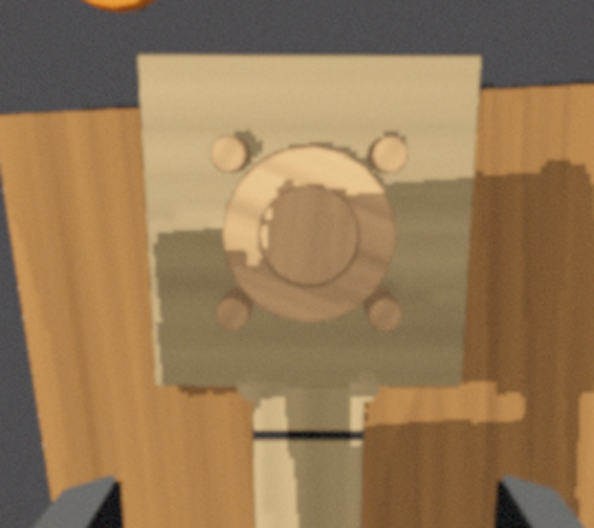

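The crop shows the ring seated flat between the four pins. Now I'll fetch the disc.

```bash
python3 -m jog '[[94,[-0.1,-0.4,0],0],[94,[-0.2,-0.7,0],0],[94,[-0.2,-0.7,0],0],[94,[-0.24,-0.7,0],0],[94,[-0.24,-0.7,0],0],[94,[-0.24,-0.7,0],0],[94,[-0.24,-0.7,0],0],[94,[-0.24,-0.7,0.3],0],[94,[-0.24,-0.6,0.5],0],[94,[0,-0.2,0.6],0],[94,[0,0,0],0],[94,[0,0,0],0]]'
python3 - <<'E'
from h import *
T=pose();im=snap('wrist');a=read_state()['eef_rot'][2]
for r in regions_of('wrist','top_disc')[:2]:
    m=r['pixels'].astype('uint8');c,_=cv2.findContours(m,0,2);c=max(c,key=cv2.contourArea)
    p=np.array([px2w('wrist',u,v,12,T)[:2] for u,v in c[:,0]],np.float32);e=cv2.minEnclosingCircle(p);d=np.array(e[0])-T[:2,3]-[.7,.5]
    print(r['conf'],e,r['rect'],'tool',d@[np.cos(a),np.sin(a)]/50,d@[np.sin(a),-np.cos(a)]/50)
E
```

```text
clock: 10.1
eef_pos: [481.2, 331.8, 150.3]
eef_rot: [3.141, 0.0, -0.053]
wrist_force: [0.1, -0.8, 0.3]
finger_gap: 94.0
finger_force: 0.0
0.88 ((485.4413757324219, 334.0330505371094), 30.803186416625977) [319.3, 223.0, 65.6, 64.4] tool 0.0698143889136977 -0.037524221998910375
0.55 ((499.4617919921875, 65.74008178710938), 164.41835021972656) [585.8, 173.2, 108.4, 346.3] tool 0.6391103055325252 5.305412968389478
```

```bash
python3 -m jog '[[94,[0.055,-0.035,0.3],0],[94,[0,0,0.5],0],[94,[0,0,0.6],0],[94,[0,0,0.6],0],[94,[0,0,0.5],0],[94,[0,0,0.3],0],[94,[0,0,0.12],0],[94,[0,0,0],0],[94,[0,0,0],0],[50,[0,0,0],0],[50,[0,0,0],0],[50,[0,0,0],0],[50,[0,0,0],0],[50,[0,0,0],0],[50,[0,0,0],0],[50,[0,0,0],0],[50,[0,0,0],0]]' 20
```

```text
clock: 11.9
eef_pos: [483.7, 333.7, 4.1]
eef_rot: [-3.142, -0.0, -0.053]
wrist_force: [-0.1, -1.6, 1.9]
finger_gap: 58.7
finger_force: 20.0
```

```bash
python3 -m jog '[[50,[0,0,-0.3],0],[50,[0,0,-0.6],0],[50,[0,0,-0.7],0],[50,[0,0,-0.7],0],[50,[0,0,-0.7],0],[50,[0,0,-0.7],0],[50,[0.2,0.4,-0.32],0],[50,[0.35,0.7,0],0],[50,[0.35,0.7,0],0],[50,[0.35,0.7,0],0],[50,[0.35,0.7,0],0],[50,[0.35,0.7,0],0],[50,[0.35,0.7,0],0],[50,[0.35,0.7,0],0],[50,[0.3,0.6,0],0],[50,[0.13,0.24,0.4],0],[50,[0,0,0.4],0],[50,[0,0,0.2],0],[50,[0,0,0],0],[50,[0,0,0],0]]'
python3 - <<'E'
from h import *
T=pose();im=snap('wrist');print(T[:3,3])
for r in regions_of('wrist','top_disc')[:2]:
    m=r['pixels'].astype('uint8');c,_=cv2.findContours(m,0,2);c=max(c,key=cv2.contourArea)
    p=np.array([px2w('wrist',u,v,T[2,3]+7.9,T)[:2] for u,v in c[:,0]],np.float32);print(r['conf'],cv2.minEnclosingCircle(p))
cv2.imwrite('pics/w5.png',cv2.resize(im[205:345,245:395,::-1],None,fx=4,fy=4,interpolation=2))
E
```

```text
clock: 13.9
eef_pos: [621.3, 19.3, 156.2]
eef_rot: [-3.142, -0.001, -0.053]
wrist_force: [0.3, -0.1, -0.3]
finger_gap: 59.1
finger_force: 20.0
[621.30681895  19.32299448 156.20350749]
0.89 ((624.26953125, 19.828458786010742), 30.56047821044922)
0.18 ((634.647705078125, -53.688873291015625), 52.049442291259766)
```

View pics/w5.png

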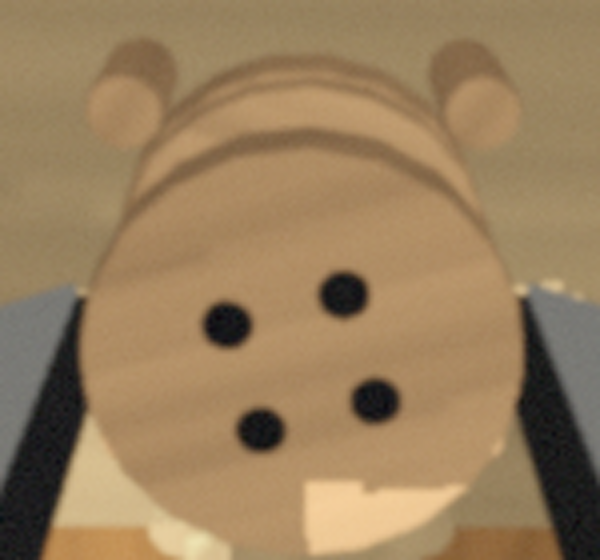

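Run:
```python
from h import *
T=pose();z=T[2,3]+7.9
f=lambda u,v,z:px2w('wrist',245+(u+.5)/4-.5,205+(v+.5)/4-.5,z,T)[:2]
h=np.array([f(u,v,z) for u,v in [(226,325),(343,295),(260,430),(375,401)]]);print('holes',h,h.mean(0))
e=[f(302,150,z),f(302,128,z),f(302,553,z),f(80,350,z),f(523,350,z)];print(np.round(e,1), (e[0]+e[2])/2)
P=np.array([f(u,v,136) for u,v in [(125,111),(483,111)]])
M=P.mean(0)-26.5*np.array([np.cos(-.055),np.sin(-.055)]);print('pocket',P,M)
```

```text
holes [[628.92945241  29.33807487]
 [632.36054071  13.7834009 ]
 [613.40556481  25.80995224]
 [616.88621323  10.19030859]] [622.89544279  19.78043415]
[[652.4  18.1]
 [655.3  17.9]
 [594.3  21.2]
 [626.4  48.9]
 [623.3  -9.6]] [623.32637423  19.62527325]
pocket [[651.25127361  44.10748574]
 [648.47922911  -8.26475764]] [623.40532251  19.37812934]
```

Disc and pocket agree within about 0.5 mm, so I'll lower, release and check.

```bash
python3 -m jog '[[50,[0.006,0.006,0.2],0],[50,[0,0,0.15],0],[50,[0,0,0.06],0],[50,[0,0,0.03],0],[50,[0,0,0.005],0],[50,[0,0,0],0],[50,[0,0,0],0],[76,[0,0,0],0],[76,[0,0,0],0],[76,[0,0,0],0],[76,[0,0,0],0],[76,[0,0,-0.2],0],[76,[0,0,-0.5],0],[94,[0,0,-0.5],0],[94,[-0.3,0,-0.5],0],[94,[-0.4,0,0],0],[94,[-0.4,0,0],0],[94,[-0.1,0,0],0],[94,[0,0,0],0],[94,[0,0,0],0]]'
python3 - <<'E'
from h import *
T=pose();im=snap('wrist');print(T[:3,3])
r=regions_of('wrist','top_disc')[0]
m=r['pixels'].astype('uint8');c,_=cv2.findContours(m,0,2);c=max(c,key=cv2.contourArea)
p=np.array([px2w('wrist',u,v,142,T)[:2] for u,v in c[:,0]],np.float32);print(r['conf'],cv2.minEnclosingCircle(p))
cv2.imwrite('pics/w6.png',cv2.resize(im[60:360,160:480,::-1],None,fx=2,fy=2,interpolation=2))
E
```

```text
clock: 16.0
eef_pos: [562.1, 21.8, 217.9]
eef_rot: [-3.142, -0.0, -0.053]
wrist_force: [-0.2, 0.6, -0.0]
finger_gap: 94.2
finger_force: 0.0
[562.11186917  21.76155514 217.94757243]
0.81 ((622.1326904296875, 19.562089920043945), 29.841169357299805)
```

View pics/w6.png

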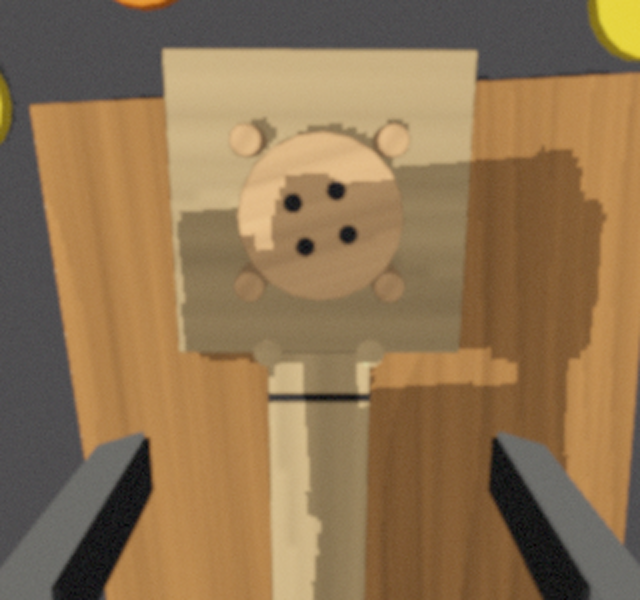

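The crop shows the disc seated flat between the pins. The line runs at crop (319,398), and the riser edge through (32,104), (160,97), (480,80) and (640,72).

Run:
```python
from h import *
T=pose();f=lambda u,v,z:px2w('wrist',160+u/2,60+v/2,z,T)[:2]
l=[f(269,398,108),f(370,398,108)];L=f(319.5,398,108);e=[f(32,104,90),f(640,72,90)];print('line',l,L,'edge',e)
H=[f(164,50,108),f(477,50,108),f(181,352,108),f(459,352,108)];print(np.round(H,1))
d=e[0]-e[1];ry=np.arctan2(-d[0],d[1]);n=np.array([np.cos(ry),np.sin(ry)])
print('riser yaw',ry,'dist',(e[0]-L)@n)
y=-.055;t=L-85*np.array([np.cos(y),np.sin(y)]);a=read_state()['eef_rot'][2];D=t-T[:2,3]
print('tail',t,'tool',D@[np.cos(a),np.sin(a)]/50,D@[np.sin(a),-np.cos(a)]/50)
```

```text
line [array([543.40304949,  45.41441887]), array([541.05687092,   1.63437635])] [542.22996053  23.52440369] edge [array([669.60141118, 134.63142979]), array([ 668.53120995, -113.16001586])]
[[684.5  74.7]
 [678.2 -43.4]
 [566.1  81.3]
 [559.8 -36.9]]
riser yaw -0.004318932677459406 dist 126.89040043635812
tail [457.35849062  28.19704707] tool -2.096885417213403 -0.01720688779272744
```

```bash
python3 -m jog '[[94,[-0.4,0,0],0],[94,[-0.6,0,0.1],0],[94,[-0.6,-0.01,0.3],0],[94,[-0.4,-0.01,0.5],0],[94,[-0.1,0,0.5],0],[94,[0,0,0.5],0],[94,[0,0,0.4],0],[94,[0,0,0.13],0],[94,[0,0,0],0],[94,[0,0,0],0],[40,[0,0,0],0],[40,[0,0,0],0],[40,[0,0,0],0],[40,[0,0,0],0],[40,[0,0,0],0],[40,[0,0,0],0],[40,[0,0,0],0],[40,[0,0,0],0],[40,[0,0,0],0],[40,[0,0,0],0]]' 25
```

```text
clock: 18.1
eef_pos: [456.7, 28.4, 96.2]
eef_rot: [3.142, 0.0, -0.053]
wrist_force: [0.3, -0.3, 0.6]
finger_gap: 43.7
finger_force: 25.0
```

```bash
python3 -m jog '[[40,[0.03,0,0],0],[40,[0.07,0,0],0],[40,[0.11,0,0],-0.001],[40,[0.15,0,0],-0.002],[40,[0.18,0,0],-0.002],[40,[0.2,0,0],-0.002],[40,[0.2,0,0],-0.002],[40,[0.2,0,0],-0.002],[40,[0.2,0,0],-0.002],[40,[0.2,0,0],-0.002],[40,[0.2,0,0],-0.001],[40,[0.19,0,0],0],[40,[0.17,0,0],0],[40,[0.15,0,0],0],[40,[0.12,0,0],0],[40,[0.08,0,0],0],[40,[0.05,0,0],0],[40,[0.02,0,0],0],[40,[0,0,0],0],[40,[0,0,0],0]]'
python3 - <<'E'
from h import *
T=pose();im=snap('wrist');print(T[:3,3])
cv2.imwrite('pics/w7.png',im[:,:,::-1])
E
```

```text
clock: 20.1
eef_pos: [583.3, 25.6, 96.2]
eef_rot: [-3.142, -0.001, -0.003]
wrist_force: [-2.5, 0.1, 3.5]
finger_gap: 43.6
finger_force: 25.0
[583.2847457   25.6400851   96.23226779]
```

View pics/w7.png

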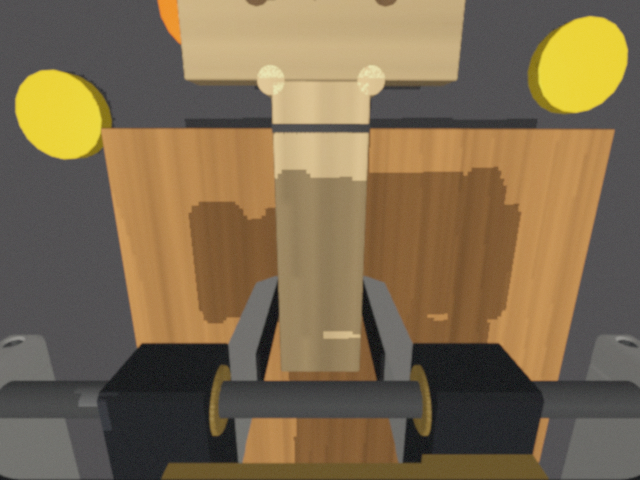

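The line is at row 128 and the riser edge at row ~128.5, but they lie at different heights, so I'll compute the gap.

Run:
```python
from h import *
T=pose();f=lambda u,v,z:np.round(px2w('wrist',u,v,z,T),1)
print(f(274,128,108),f(369,128,108),f(105,129,90),f(612,129.5,90),f(320,129,90), 'head back',f(320,80,108),'tail end',f(320,371,108))
snap('top');im=snap('top');cv2.imwrite('pics/t2.png',cv2.resize(im[160:290,240:370,::-1],None,fx=4.5,fy=4.5,interpolation=2))
```

```text
[669.3  46.7 108. ] [669.2   3.8 108. ] [669.5 133.6  90. ] [ 668.5 -120.4   90. ] [669.2  25.9  90. ] head back [689.2  25.9 108. ] tail end [540.7  26.3 108. ]
```

View pics/t2.png

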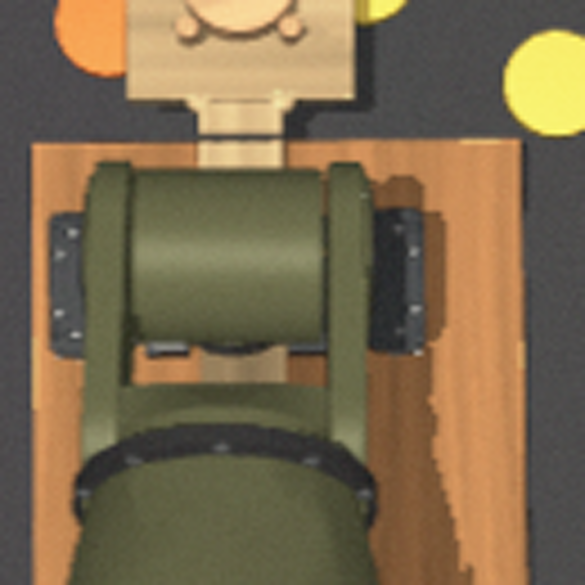

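Wrist and top views agree: the line is within about 1 mm of the edge, parallel to it, and the board is flat and held. I'll hand it in.

```bash
python3 -m jog '[[40,[0,0,0],0],[40,[0,0,0],0],[40,[0,0,0],0]]'; python3 -c "
from cell import *
print(sign_off())"
```

```text
clock: 20.55
eef_pos: [583.0, 25.6, 96.3]
eef_rot: [3.142, -0.001, -0.003]
wrist_force: [3.2, -0.1, 1.7]
finger_gap: 44.0
finger_force: 25.0
the job is handed in; nothing more can be done
None
```

I seated the spacer ring and top disc between the pins, slid the board out until its line was about 1 mm or less from the riser's far edge, and handed the job in at 20.6 s still gripping the tail; the system returned no verdict, and I did not re-check the stack after the slide.

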